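# Mix the prize-draw beads, lid the tin and lift its cap to open the draw

### The arm

A 6-joint arm with a two-finger parallel gripper is mounted at the origin on the work surface. World frame = base frame: x ahead of the robot, y to its left, z up, the work surface at z = 0. Lengths are in m, angles in rad, forces in N, time in s.
With the tool pointing down it reaches from about 0.375 to 0.925 m from the base axis. Payload 5.7 kg.
Tool frame: the origin (TCP) lies midway between the tips of the shut fingers; the grasp point (between the pads) lies 19 mm behind it; z points along the fingers, x is the direction in which the jaws open and shut, and the axes are right-handed (so a half turn about z gives the same grasp; the last joint's range is limited). The gripper opens to 88 mm and grips with 3 to 60 N. Pads are 20 mm wide; open, the fingers measure 115 mm over their backs; the gripper's body (75 mm by 178 mm) begins 61 mm behind the grasp point.
Start: joints at [1.201, 0.359, 1.51, -0, 1.272, -0.115], TCP at [0.151, 0.581, 0.223] pointing down, gripper open.
Joint ranges: [-2.97, 2.97], [-1.01, 2.36], [0.21, 2.38], [-0.96, 4.11], [0.2, 2.71], [-2.98, 2.98]. Speed limits (rad/s): [2.39, 2.39, 3.14, 3.14, 3.14, 3.14].

### API

Orientations are given as a unit quaternion [x, y, z, w].
In Python, from bench import move_ptp, servo_line, goto_joints, move_gripper, sleep, inverse_kinematics, capture, PlanningError, close_job, spot_in, silhouettes, current_clock, current_joint_pos, current_qvel, current_joint_torque, current_position, current_orientation, current_force, current_torque, current_finger_gap gives the robot as it stands. Calls block until the motion is done:
- move_ptp(position, orientation): joint-space move of the TCP to a pose.
- servo_line(position, orientation=None, rate=0.15, contact_N=None): straight line of the TCP; orientation=None keeps the orientation; rate is the mean speed in m/s. With contact_N (N) it stops when the force on the tool has changed by that much, and returns True; else False.
- goto_joints(angles): joint-space move.
- move_gripper(opening): finger opening in m; the grip force is fixed at half the most; returns when the fingers have stopped.
- sleep(seconds).
- inverse_kinematics(position, orientation): joint angles nearest the present ones, or None.
- capture(name): name is "side" or "top" or "wrist"; returns a dict with "image" (480x640x3 uint8, blue, green, red), "range_z" (480x640 float32, m along the optical axis (not along the pixel's ray), 0 where there is no reading), "intrinsics" (3x3 intrinsics, pixels), "k1" (the pictures are not rectified: a ray, as slopes to the right and down, at radius r is drawn at 1 + k1 r^2 times it, then the intrinsics apply), "R" (3x3) and "t" (3): a world point X has camera coordinates R X + t. Camera axes: x right, y down, z forward; pixel columns grow to the right and rows downward; lengths in m; the calibration is good to about 2 mm. A picture is of the moment at which its call begins.
A pose or a line that the arm cannot do raises PlanningError and nothing moves.
- close_job(): hands the job in, once; it reports no verdict.
Trained networks look in the newest picture that a camera, given by its name, has taken for a name from the list of things; names that differ only in an ending like _2 or _b are one class to them, and where a whole thing is asked for, a point or a joint stands for the part that bears it (a point fixed in the world has none). Each returns a list of dicts, best first, with "conf" (0 to 1); they miss things now and then, are a little off and sometimes report something else, mostly with a low value. They report only what shows in the picture. A call takes as long as a camera call. They do not tell look-alikes from the thing itself.
- spot_in(camera, query): "xy" ([column, row] in pixels, amid what is visible of it).
- silhouettes(camera, query): "region" (480x640 bool, what is visible of it) and "xy" ([column, row] in pixels, amid what is visible of it).
Readings, each from a call of its own:
- current_clock(): time.
- current_joint_pos(): joint angles.
- current_qvel(): joint speeds.
- current_joint_torque(): joint torques, N m.
- current_position(): TCP position.
- current_orientation(): TCP orientation.
- current_force(): force on the tool from outside, world axes, zero at the start.
- current_torque(): the same for the moment, N m.
- current_finger_gap(): finger opening in m.
Only numpy, scipy, OpenCV 4.12 (cv2) and the standard library are available. Lean on these libraries where they do the work, as an engineer would, in place of code of your own. Each camera call takes 0.05 s, during which the arm holds its last target. There are 200 camera calls.

### The job

Get the prize draw ready: take the wooden stick from the desk stand, stir the beads in the tin well, sweeping it along the tin at least twice there and back, to within about a bead's width of both ends, and stand the stick back in its hole. Then carry the nested lids, shaker lid inside cap, to the tin together (pinch the shaker lid through the cap's finger cut-outs), lower both gently right down over it before letting go, and lift the outer cap off alone, leaving the shaker lid seated and undisturbed on the tin. Finish while still holding the cap level and still, a good hand's breadth above the closed tin, and do not push the tin or the other things on the table about.

Things in the scene. Friction and masses are not known exactly. Their poses are not given: they have to be found in the camera images.
- tin: the draw tin: open rectangular tinplate box, 92 (its x) x 54 mm (its y) outside, 80 mm high, walls 2 mm, straight-sided, on a 96 x 58 x 4 mm foot. Inner floor 4 mm up; the rim curls in 2 mm over the top 4 mm, so the mouth is 84 x 46 mm. Loose, 0.4 to 0.8 kg. Origin: centre of its underside
- shaker_lid: inner (shaker) lid: tinplate upside-down tray, 101 (its x) x 63 mm (its y) outside, 37 mm high, walls 2 mm, top 3 mm with a 23 mm round hole in its middle; about 90 g. Starts on the table inside the cap. Slips over the tin with 2.5 mm play all round, either way round, till its top rests on the rim: its origin is then 46 mm above the tin's. Origin: centre of its lower edge
- cap: outer cap, tinplate: 108 (its x) x 70 mm (its y), 37 mm high, top 3 mm, walls 2 mm, 80 to 150 g. Rests loosely on the shaker lid (1.5 mm play), origin 3 mm above the lid's, same axes. Mid long sides: finger cut-outs 44 mm long, full height, top only 59 mm wide there: through them the shaker lid's sides (63 mm apart) can be pinched. Origin: centre of its lower edge
- cap_grip (a point): centre of the cap's wooden bar grip on top: 40 mm along the cap's x, 14 mm wide along its y, 18 mm high, from 37 to 55 mm above the cap's origin (this point: 46 mm)
- stick: the stirring stick: plain round wooden dowel, 10 mm diameter, 145 mm long, foot tapered to 6 mm over its last 8 mm, 30 g, standing upright in the hole of the desk stand. Origin: centre of its foot end, z along it to its top
- stick_foot (a point): centre of the stick's foot end
- stand: wooden desk stand, fixed: a block 66 x 66 x 60 mm high with one upright 17 mm hole in the middle of its top (3 mm bevel), 50 mm deep, floor 10 mm above the table; on its -x side a low paper-clip tray, 60 mm (x) by 66 mm, 18 mm high. Origin: centre of the block's underside
- stand_hole (a point): centre of the hole's mouth, 60 mm above the table
- bead1: one of five round wooden draw beads, 15 mm diameter, 10 g, on the tin's floor: bead1 and bead2 start near its -x end, bead3 midway, bead4 and bead5 near its +x end; origin at its centre
- bead2: one of five round wooden draw beads, 15 mm diameter, 10 g, on the tin's floor: bead1 and bead2 start near its -x end, bead3 midway, bead4 and bead5 near its +x end; origin at its centre
- bead3: one of five round wooden draw beads, 15 mm diameter, 10 g, on the tin's floor: bead1 and bead2 start near its -x end, bead3 midway, bead4 and bead5 near its +x end; origin at its centre
- bead4: one of five round wooden draw beads, 15 mm diameter, 10 g, on the tin's floor: bead1 and bead2 start near its -x end, bead3 midway, bead4 and bead5 near its +x end; origin at its centre
- bead5: one of five round wooden draw beads, 15 mm diameter, 10 g, on the tin's floor: bead1 and bead2 start near its -x end, bead3 midway, bead4 and bead5 near its +x end; origin at its centre
- stamp: bystander: rubber stamp with a turned wooden handle, foot 62 x 28 mm, 72 mm high; origin centre of underside
- mug: bystander: white mug, 76 mm diameter, 85 mm high; origin centre of underside
- stapler: bystander: black stapler, 125 x 36 mm, 41 mm high; origin centre of underside
- tape_dispenser: bystander: desk tape dispenser, 130 x 50 mm, 77 mm high; origin centre of underside
There are look-alikes about, which are no part of the job. Leave any blue or red look-alike of the shaker_lid alone.

How it is judged:
By the outcome, as a careful person would: the job done as asked, in the order asked, and still so for the second after the job is handed in, while the arm keeps its last pose, push and grip.
It also fails if it takes over 72 s, if anything falls off the work surface, if the arm or the gripper's body presses on something with over 40 N, if the wrist force passes 120 N, or if a joint passes its speed limit or range.

## Working session

There is one attempt and no reset: what is moved stays moved. The work goes in short steps, each a Python script; the robot and the scene stay as the last script left them, time stands still between calls to the robot, and variables do not carry over. Pictures are saved under pics/ and viewed, about 8 in all and at most 12, crops included, and the job is handed in when it is done.

```bash
ls; mkdir -p pics; cat > h.py <<'E'
import numpy as np, cv2
from bench import *
def cloud(c):
    K=c["intrinsics"];d=c["range_z"]
    v,u=np.mgrid[0:480,0:640]
    D=np.array([c["k1"],0,0,0,0],float)
    n=cv2.undistortPoints(np.stack([u,v],-1).reshape(-1,1,2).astype(np.float64),np.array(K,float),D).reshape(480,640,2)
    P=np.concatenate([n*d[...,None],d[...,None]],-1)
    W=(P-np.array(c["t"]))@np.array(c["R"])   # R^T (P-t)
    W[d<=0]=np.nan
    return W
def proj(c,X):
    p,_=cv2.projectPoints(np.array(X,float).reshape(-1,1,3),cv2.Rodrigues(np.array(c["R"],float))[0],np.array(c["t"],float),np.array(c["intrinsics"],float),np.array([c["k1"],0,0,0,0],float))
    return p.reshape(-1,2)
def save(c,n,scale=1,roi=None):
    im=c["image"]
    if roi: im=im[roi[1]:roi[3],roi[0]:roi[2]]
    cv2.imwrite("pics/"+n,cv2.resize(im,None,fx=scale,fy=scale))
def Q(yaw): # tool down, tool x axis at world angle yaw
    return [np.cos(yaw/2),np.sin(yaw/2),0.,0.]
E
python3 - <<'E'
from h import *
for n in("top","side"):
    c=capture(n); save(c,n+"0.png"); W=cloud(c)
    print(n,np.round(c["R"],2).tolist(),np.round(c["t"],3))
    for q in["tin","shaker_lid","cap","cap_grip","stick","stand","stamp","mug","stapler","tape_dispenser","bead1"]:
        for s in silhouettes(n,q)[:4]:
            m=s["region"]; p=W[m]; p=p[~np.isnan(p[:,0])]
            if len(p): print(q,round(s["conf"],2),np.round(s["xy"]),len(p),np.round(np.median(p,0),3),np.round(np.percentile(p,2,0),3),np.round(np.percentile(p,98,0),3))
print(current_clock(),current_position(),current_orientation(),current_finger_gap())
E
```

```text
pics
top [[-0.01, -1.0, -0.0], [-0.99, 0.01, -0.15], [0.15, 0.0, -0.99]] [-0.001  0.532  0.888]
tin 0.72 [428. 239.] 1638 [ 0.534 -0.244  0.03 ] [ 0.483 -0.276  0.001] [ 0.58  -0.199  0.08 ]
tin 0.21 [377. 295.] 1559 [ 0.418 -0.121  0.02 ] [ 0.356 -0.149  0.008] [ 0.478 -0.101  0.077]
shaker_lid 0.84 [166. 179.] 1599 [0.661 0.313 0.036] [0.613 0.282 0.   ] [0.714 0.352 0.04 ]
shaker_lid 0.67 [315. 324.] 1543 [0.359 0.009 0.037] [ 0.326 -0.04   0.001] [0.392 0.06  0.04 ]
shaker_lid 0.49 [199. 262.] 120 [0.49  0.239 0.022] [0.473 0.23  0.002] [0.508 0.249 0.038]
cap 0.97 [185. 255.] 1803 [0.502 0.263 0.04 ] [0.447 0.22  0.003] [0.558 0.312 0.058]
cap_grip 0.57 [187. 251.] 1849 [0.504 0.263 0.04 ] [0.449 0.219 0.001] [0.558 0.312 0.058]
stick 0.56 [316. 216.] 77 [ 0.561 -0.002  0.126] [ 0.559 -0.008  0.045] [0.567 0.002 0.156]
stand 0.56 [319. 236.] 1936 [ 0.532 -0.007  0.04 ] [ 0.475 -0.038  0.001] [0.594 0.027 0.062]
stamp 0.57 [252. 289.] 364 [0.428 0.13  0.023] [0.406 0.109 0.017] [0.453 0.158 0.071]
mug 0.97 [246. 156.] 1537 [0.708 0.144 0.041] [0.644 0.105 0.002] [0.737 0.177 0.08
[... 1694 characters left out ...]

stamp 0.37 [329. 277.] 3293 [ 0.538 -0.019  0.025] [ 0.475 -0.044  0.002] [0.598 0.026 0.063]
mug 0.96 [376. 196.] 2106 [0.696 0.116 0.058] [0.644 0.101 0.002] [0.737 0.179 0.088]
mug 0.24 [386. 378.] 4194 [ 0.532 -0.25   0.046] [ 0.482 -0.281  0.003] [ 0.582 -0.203  0.082]
stapler 0.84 [452. 306.] 1383 [ 0.697 -0.156  0.032] [ 0.664 -0.195  0.006] [ 0.747 -0.093  0.044]
tape_dispenser 0.68 [287. 350.] 3315 [ 0.42  -0.139  0.022] [ 0.355 -0.153  0.002] [ 0.478 -0.105  0.078]
bead1 0.47 [383. 381.] 73 [ 0.527 -0.231  0.018] [ 0.522 -0.237  0.01 ] [ 0.535 -0.222  0.021]
1.2 [0.15123145 0.58060055 0.22263289] [ 7.91217254e-01  6.11535163e-01 -3.69274584e-05  1.77211975e-05] 0.08777158874236841
```

View pics/top0.png

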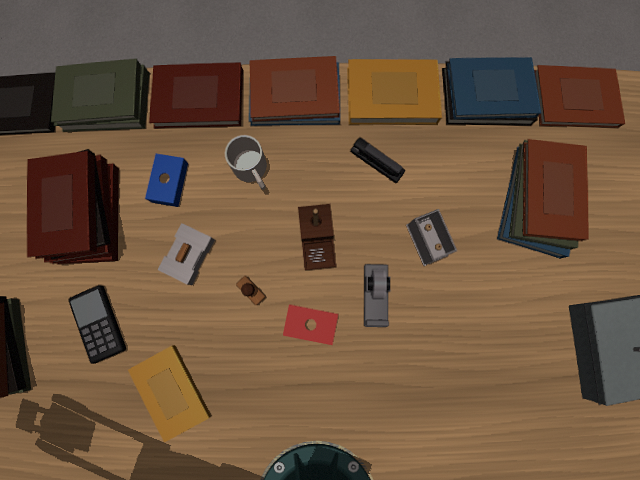

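View pics/side0.png

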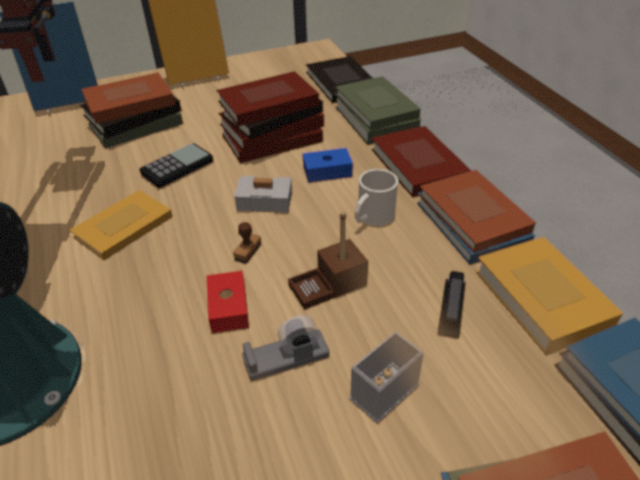

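```bash
cat >> h.py <<'E'
def rect(p2):
    r=cv2.minAreaRect(p2.astype(np.float32)); b=cv2.boxPoints(r)
    e=[b[1]-b[0],b[2]-b[1]]; l=[np.linalg.norm(x) for x in e]
    a=e[int(l[1]>l[0])]; return np.round(b.mean(0),4),round(float(np.arctan2(a[1],a[0])%np.pi),4),np.round(sorted(l),4)
def trim(p,pc=0.5):
    return p
def region(W,lo,hi):
    with np.errstate(invalid='ignore'):
        return W[((W>lo)&(W<hi)).all(-1)]
E
python3 - <<'E'
from h import *
pos={"cap":(0.503,0.263),"stand":(0.562,-0.004),"tin":(0.533,-0.24)}
for n,(x,y) in pos.items():
    yaw=np.arctan2(y,x)
    # camera offset unknown first: straight above
    move_ptp([x,y,0.30],Q(yaw)); sleep(0.15)
    c=capture("wrist"); save(c,"w_%s.png"%n); np.save("w_%s.npy"%n,c,allow_pickle=True)
    C=-np.array(c["R"]).T@np.array(c["t"]); print(n,"cam",np.round(C,3),"axis",np.round(np.array(c["R"])[2],2),current_clock())
    W=cloud(c)
    if n=="cap":
        print("cap top",rect(region(W,[.4,.15,.036],[.6,.37,.047])[:,:2]),np.median(region(W,[.4,.15,.036],[.6,.37,.047])[:,2]))
        g=region(W,[.4,.15,.052],[.6,.37,.07]); print("grip",rect(g[:,:2]),np.median(g[:,2]))
    if n=="stand":
        g=region(W,[.45,-.1,.145],[.65,.1,.17]);print("sticktop",len(g),rect(g[:,:2]),g.mean(0))
        g=region(W,[.52,-.1,.05],[.65,.1,.068]);print("block",rect(g[:,:2]))
    if n=="tin":
        g=region(W,[.43,-.34,.072],[.65,-.14,.09]);print("rim",len(g),rect(g[:,:2]),np.median(g[:,2]))
    for q in {"cap":["cap","cap_grip"],"stand":["stick","stand_hole"],"tin":["tin","bead1"]}[n]:
        for s in spot_in("wrist",q)[:6]: u,v=np.round(s["xy"]).astype(int); print(q,round(s["conf"],2),u,v,np.round(W[v,u],3))
ims=[cv2.imread("pics/w_%s.png"%n) for n in pos]
cv2.imwrite("pics/w3.png",cv2.resize(np.vstack([np.hstack(ims[:2]),np.hstack([ims[2],ims[2]*0])]),(800,600)))
E
```

```text
cap cam [0.469 0.327 0.461] axis [ 0.12 -0.23 -0.97] 3.15
cap top (array([0.5045, 0.2666], dtype=float32), 2.6907, array([0.0701, 0.1083], dtype=float32)) 0.039274885295060784
grip (array([0.5043, 0.2669], dtype=float32), 2.687, array([0.014 , 0.0398], dtype=float32)) 0.056923888711447275
cap 0.72 328 208 [0.505 0.271 0.057]
cap 0.41 272 389 [0.555 0.005 0.061]
cap_grip 0.94 324 208 [0.5   0.269 0.056]
cap_grip 0.21 274 413 [0.566 0.    0.096]
stand cam [0.562 0.069 0.462] axis [-0.   -0.26 -0.97] 4.5083
sticktop 103 (array([ 0.5651, -0.0031], dtype=float32), 3.1412, array([0.0095, 0.0097], dtype=float32)) [ 0.56493045 -0.00244001  0.15248141]
block (array([ 0.5649, -0.0036], dtype=float32), 1.6629, array([0.066 , 0.0663], dtype=float32))
stick 0.73 328 221 [0.566 0.001 0.128]
stand_hole 0.98 306 206 [0.54  0.006 0.061]
tin cam [ 0.562 -0.173  0.462] axis [-0.11 -0.24 -0.97] 5.75
rim 748 (array([ 0.5094, -0.1938], dtype=float32), 2.0282, array([0.095 , 0.1663], dtype=float32)) 0.07855649980805855
tin 0.75 324 216 [ 0.528 -0.252  0.003]
bead1 0.54 317 200 [ 0.529 -0.226  0.017]
```

View pics/w3.png

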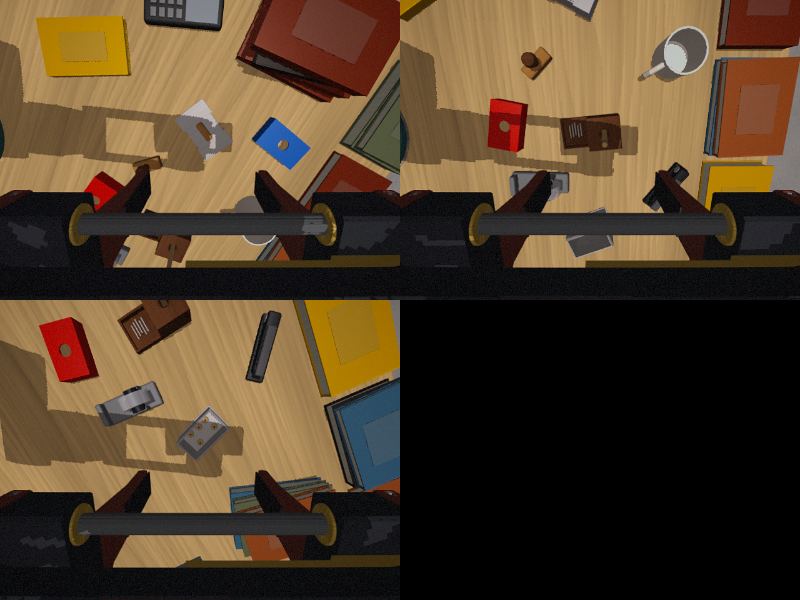

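```bash
python3 - <<'E'
from h import *
c=np.load("w_tin.npy",allow_pickle=True).item(); W=cloud(c)
g=region(W,[.47,-.31,.070],[.60,-.18,.09])
ctr,yaw,l=rect(g[:,:2]);print(len(g),ctr,yaw,l,np.median(g[:,2]))
for n in("top","side"):
    d=capture(n);g2=region(cloud(d),[.47,-.31,.074],[.60,-.18,.09]);print(n,len(g2),rect(g2[:,:2]))
u=proj(c,[ctr[0],ctr[1],0.01])[0].astype(int)
R=np.array([[np.cos(yaw),np.sin(yaw)],[-np.sin(yaw),np.cos(yaw)]])
f=region(W,[.47,-.31,.0135],[.60,-.18,.025]); q=(f[:,:2]-ctr)@R.T
k=(abs(q[:,0])<42)&(abs(q[:,1])<.021)&(abs(q[:,0])<.042);q=q[k]*1000
# cluster
lab=np.zeros((100,100),np.uint8)
for a,b in q: lab[int(b+50),int(a+50)]=255
lab=cv2.dilate(lab,np.ones((3,3)))
print(cv2.connectedComponentsWithStats(lab)[3]-50, cv2.connectedComponentsWithStats(lab)[2][:,4])
save(c,"tin1.png",6,(270,160,380,260))
print(proj(c,np.c_[ctr+np.array([[.046,0],[-.046,0],[0,.027],[0,-.027]])@R,[.08]*4]))
E
```

```text
750 [ 0.5324 -0.2407] 0.3677 [0.0543 0.0919] 0.07855492552711055
top 262 (array([ 0.532 , -0.2393], dtype=float32), 0.37, array([0.0559, 0.0926], dtype=float32))
side 664 (array([ 0.5322, -0.2417], dtype=float32), 0.3761, array([0.055 , 0.0926], dtype=float32))
[[ -0.46098901  -0.71131868]
 [-22.44162437 -14.27411168]
 [ 23.43548387 -11.05913978]
 [ -0.32972973  11.60540541]
 [-24.11377246  12.86227545]
 [ 20.27272727  12.40606061]] [9100  197  186  185  167  165]
[[352.14918219 189.80031098]
 [296.59162278 244.84578327]
 [307.15485062 201.66935337]
 [339.96314023 233.75804805]]
```

View pics/tin1.png

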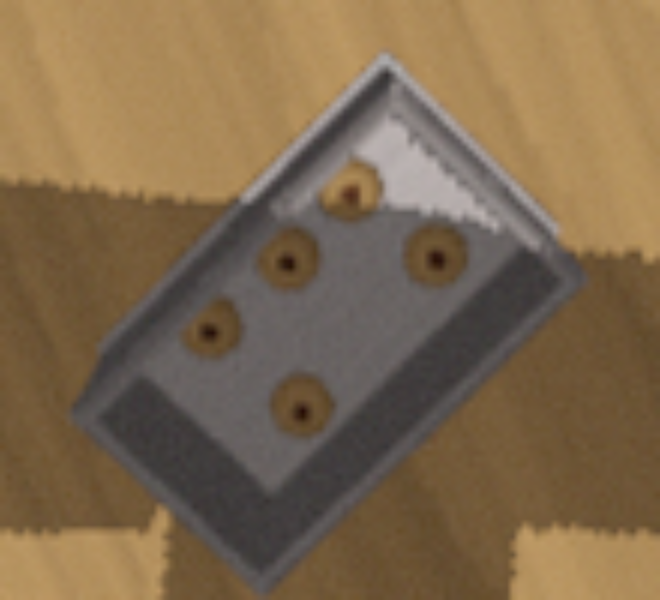

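```bash
python3 - <<'E'
from h import *
y0=-0.2; S=np.array([.565,-.0032])
move_ptp([*S,.20],Q(y0)); servo_line([*S,.109],rate=.12)
move_gripper(0.0); print("gap",current_finger_gap(),current_force(),current_clock())
servo_line([*S,.215],rate=.15)
T=np.array([.5323,-.2407])
move_ptp([*T,.215],Q(y0)); sleep(.1)
for n in("side","top"):
    c=capture(n); save(c,"st_%s.png"%n); W=cloud(c)
    for lo,hi in((.118,.14),(.14,.165),(.165,.19)):
        g=region(W,[T[0]-.02,T[1]-.02,lo],[T[0]+.02,T[1]+.02,hi]); 
        if len(g): print(n,lo,len(g),np.round(np.median(g,0)-[*T,0],4))
    if n=="side":
        R=np.array([[np.cos(.368),np.sin(.368)],[-np.sin(.368),np.cos(.368)]])
        print(proj(c,[*T,.116]),proj(c,[*T,.20]))
        save(c,"st_crop.png",4,(310,240,470,390))
    for s in spot_in(n,"stick_foot")[:2]: print(n,"foot",s)
print(current_position(),current_force(),current_clock())
E
```

```text
gap 0.009623707113764821 [-0.59774207 -0.20683321  1.04261028] 9.0583
side 0.118 64 [-0.0016 -0.0021  0.1308]
side 0.14 89 [-0.0017 -0.0021  0.1533]
side 0.165 95 [-0.0019 -0.0023  0.1777]
[[388.70160195 343.49479115]] [[392.80760805 301.9178846 ]]
side foot {'xy': [392.8, 304.7], 'conf': 0.85}
top 0.118 14 [-0.0021  0.0061  0.1328]
top 0.14 23 [-0.0025  0.0059  0.1522]
top 0.165 16 [-0.0018  0.0059  0.1712]
top foot {'xy': [447.1, 231.8], 'conf': 0.64}
[ 0.53266524 -0.23956684  0.21506057] [ 0.57540124 -0.84971837 -0.36003492] 11.1667
```

View pics/st_crop.png

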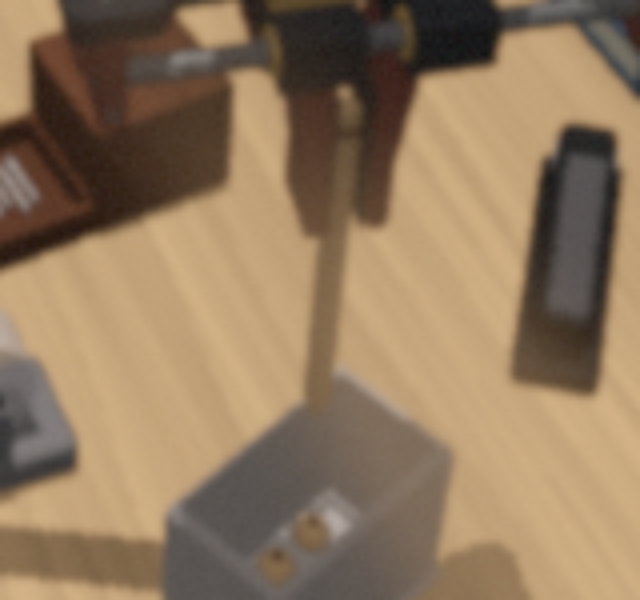

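```bash
python3 - <<'E'
from h import *
y0=-0.2; T=np.array([.5323,-.2407]); a=.369
R=np.array([[np.cos(a),-np.sin(a)],[np.sin(a),np.cos(a)]])
P=lambda x,y,z:[*(T+R@np.array([x,y])/1000),z]
servo_line(P(0,-2,.215),rate=.1)
print("down",servo_line(P(0,-2,.109),rate=.12,contact_N=8))
tr=[]
for x,y in[(28,1),(-28,-1),(-26,4),(26,6),(28,0),(26,-6),(-26,-6),(-28,0),(-26,6),(28,5),(28,-2),(-28,-3),(0,0)]:
    h=servo_line(P(x,y,.109),rate=.09,contact_N=10)
    p=np.array(current_position()); q=R.T@(p[:2]-T)*1000
    tr.append((x,y,h,np.round(q,1).tolist(),np.round(current_force(),1).tolist()))
for t in tr: print(*t)
servo_line(P(0,0,.215),rate=.15)
print(current_clock(),current_finger_gap())
c=capture("side");W=cloud(c);save(c,"af_side.png",4,(310,240,470,390))
g=region(W,[.47,-.31,.074],[.60,-.18,.09]);print("side rim",rect(g[:,:2]))
print(silhouettes("side","stick")[0]["xy"],proj(c,P(0,0,.116)))
for lo,hi in((.118,.14),(.165,.19)):
    g=region(W,[T[0]-.02,T[1]-.02,lo],[T[0]+.02,T[1]+.02,hi]); print(np.round(np.median(g,0)-[*T,0],4))
E
```

```text
down False
28 1 False [28.7, 1.2] [-0.1, 0.4, -1.1]
-28 -1 False [-27.9, -1.4] [-0.4, -0.3, -1.0]
-26 4 False [-25.5, 4.5] [0.2, -0.3, -0.2]
26 6 False [25.9, 6.3] [0.5, -0.6, 0.3]
28 0 False [27.8, -0.7] [0.4, -0.3, -0.3]
26 -6 False [25.7, -6.5] [0.2, 0.7, -0.1]
-26 -6 False [-26.0, -6.4] [0.5, 0.0, 0.1]
-28 0 False [-27.8, 0.7] [1.0, -0.6, 0.2]
-26 6 False [-25.7, 6.5] [-0.2, -0.4, -0.7]
28 5 False [27.8, 5.3] [-0.8, 0.9, 0.1]
28 -2 False [27.7, -2.7] [0.4, 0.0, -0.4]
-28 -3 False [-27.9, -3.3] [-0.0, -0.1, 0.4]
0 0 False [0.9, 0.3] [-1.0, 0.8, -0.1]
19.4917 0.009810131387760422
side rim (array([ 0.5329, -0.2421], dtype=float32), 0.3521, array([0.0549, 0.0935], dtype=float32))
[392.3, 309.4] [[388.70160195 343.49479115]]
[-0.0028 -0.0034  0.1304]
[-0.0027 -0.0035  0.178 ]
```

View pics/af_side.png

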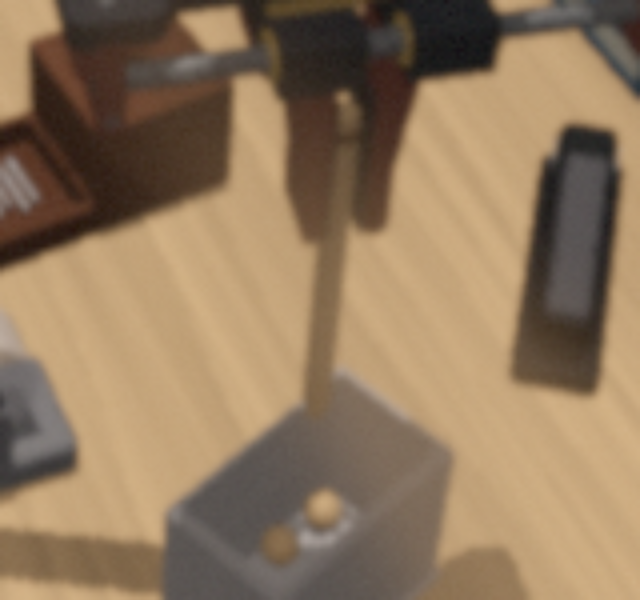

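```bash
python3 - <<'E'
from h import *
y0=-0.2; S=np.array([.565,-.0034])
# stick hangs ~ at TCP; go over hole
move_ptp([*S,.215],Q(y0)); sleep(.1)
p=np.array(current_position()); print(p)
servo_line([*S,.18],rate=.08)
h=servo_line([*S,.1085],rate=.08,contact_N=5); print("contact",h,current_position(),current_force())
move_gripper(.05); sleep(.1)
servo_line([*S,.22],rate=.2)
T=[.533,-.241]
move_ptp([*T,.30],Q(np.arctan2(T[1],T[0]))); sleep(.2)
c=capture("wrist");W=cloud(c)
g=region(W,[.47,-.31,.070],[.60,-.18,.09]);print("tin",rect(g[:,:2]))
d=capture("top");W=cloud(d);g=region(W,[.47,-.31,.074],[.60,-.18,.09]);print("top",rect(g[:,:2]))
g=region(W,[.52,-.05,.13],[.61,.05,.17]);print("stick top",np.median(g,0),g[:,2].max())
c2=capture("side")
cv2.imwrite("pics/m.png",np.hstack([cv2.resize(c["image"][140:280,250:400],None,fx=2.6,fy=2.6)[:364],cv2.resize(c2["image"][200:340,270:420],None,fx=2.6,fy=2.6)[:364]]))
print(current_clock())
E
```

```text
[ 0.56517414 -0.00493997  0.21487519]
contact True [ 0.56414554 -0.00329018  0.10877618] [-1.09540502 -0.23208386  6.42328196]
tin (array([ 0.5323, -0.2408], dtype=float32), 0.3705, array([0.0542, 0.0918], dtype=float32))
top (array([ 0.5319, -0.2391], dtype=float32), 0.37, array([0.0557, 0.0926], dtype=float32))
stick top [ 0.5607802  -0.00218039  0.15344979] 0.15758139572712934
25.0167
```

View pics/m.png

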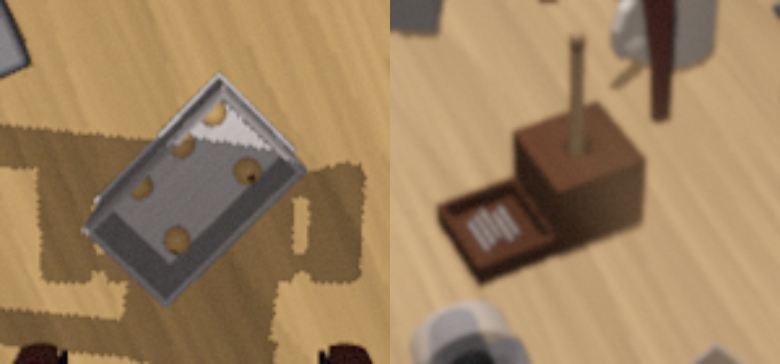

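```bash
python3 - <<'E'
from h import *
C=np.array([.5045,.2667]); yc=2.689-np.pi/2
move_gripper(.088)
move_ptp([*C,.20],Q(yc)); servo_line([*C,.09],rate=.15)
print("c",servo_line([*C,.008],rate=.08,contact_N=6),current_position(),current_force())
move_gripper(.03); print("gap",current_finger_gap(),current_position(),current_force())
servo_line([*C,.05],rate=.06); servo_line([*C,.22],rate=.15)
print("gap",current_finger_gap(),current_force())
T=np.array([.5323,-.2408]); yt=.3705-np.pi/2
move_ptp([*T,.22],Q(yt)); servo_line([*T,.16],rate=.12); sleep(.2)
print(current_position(),current_orientation(),Q(yt),current_force())
for n in("top","side"):
    c=capture(n);W=cloud(c)
    for lo,hi in((.150,.188),(.186,.197)):
        g=region(W,[T[0]-.08,T[1]-.08,lo],[T[0]+.08,T[1]+.08,hi]); print(n,lo,len(g),rect(g[:,:2]))
    for q in("cap","shaker_lid"):
        for s in silhouettes(n,q)[:3]:
            p=W[s["region"]];p=p[~np.isnan(p[:,0])];print(q,s["conf"],len(p),np.median(p,0).round(3),np.percentile(p,[3,97],0).round(3).tolist())
    save(c,"lid_%s.png"%n)
a=cv2.imread("pics/lid_side.png")[200:430,280:500];b=cv2.imread("pics/lid_top.png")[160:310,360:503]
cv2.imwrite("pics/lid.png",np.hstack([cv2.resize(a,(383,400)),cv2.resize(b,(381,400))]))
print(current_clock())
E
```

```text
c False [0.50496648 0.26687801 0.00849009] [ 0.78293766  0.25954891 -0.16533425]
gap 0.06281725728482539 [0.50463179 0.26675533 0.0082633 ] [0.39015061 0.56336947 2.68026604]
gap 0.06305223932331945 [ 0.60558291 -0.05398852 -2.96222469]
[ 0.53299115 -0.24115105  0.16100825] [ 8.25289620e-01 -5.64708862e-01  9.71339237e-04 -3.66955777e-05] [np.float64(0.825251946503737), np.float64(-0.5647647517257015), 0.0, 0.0] [-0.07834401  0.12241526 -1.99943021]
top 0.15 39 (array([ 0.5269, -0.2041], dtype=float32), 0.3791, array([0.0022, 0.0928], dtype=float32))
top 0.186 228 (array([ 0.5743, -0.2224], dtype=float32), 1.9593, array([0.0187, 0.0711], dtype=float32))
cap 0.58 206 [ 0.57  -0.21   0.192] [[0.487, -0.228, 0.167], [0.581, -0.188, 0.195]]
shaker_lid 0.83 1578 [0.661 0.312 0.036] [[0.615, 0.283, 0.003], [0.712, 0.351, 0.04]]
shaker_lid 0.59 1542 [0.359 0.009 0.037] [[0.326, -0.039, 0.032], [0.392, 0.058, 0.04]]
side 0.15 1228 (array([ 0.5182, -0.2481], dtype=float32), 0.4745, array([0.0828, 0.0837], dtype=float32))
side 0.186 2307 (array([ 0.5263, -0.2443], dtype=float32), 0.3246, array([0.0815, 0.0985], dtype=float32))
cap 0.63 3377 [ 0.504 -0.254  0.193] [[0.473, -0.29, 0.159], [0.559, -0.21, 0.212]]
shaker_lid 0.7 1459 [0.662 0.295 0.036] [[0.616, 0.278, 0.003], [0.712, 0.349, 0.041]]
shaker_lid 0.63 2187 [ 0.357 -0.014  0.038] [[0.325, -0.045, 0.004], [0.391, 0.054, 0.041]]
35.3333
```

View pics/lid.png

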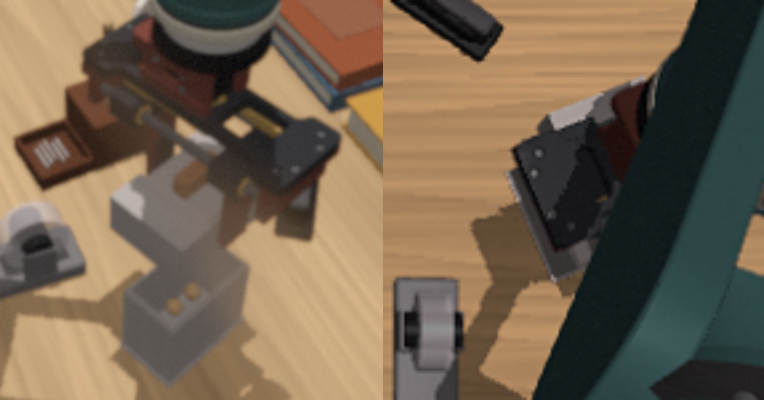

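```bash
python3 - <<'E'
from h import *
T=np.array(current_position())[:2];a=.3705
R=np.array([[np.cos(a),np.sin(a)],[-np.sin(a),np.cos(a)]])
for n in("top","side"):
    c=capture(n);W=cloud(c)
    for nm,lo,hi in(("cap",.187,.197),("lid/capside",.154,.185),("tinrim",.072,.086)):
        g=region(W,[T[0]-.07,T[1]-.07,lo],[T[0]+.07,T[1]+.07,hi])
        if len(g)<20: continue
        q=(g[:,:2]-T)@R.T*1000; k=abs(q[:,1])<30
        print(n,nm,len(g),"x",np.percentile(q[k,0],[.5,2,98,99.5]).round(1),"y",np.percentile(q[:,1],[.5,2,98,99.5]).round(1))
E
```

```text
top cap 229 x [36.2 36.8 54.3 54.8] y [-30.9 -27.7  37.1  37.4]Traceback (most recent call last):
  File "<stdin>", line 10, in <module>
    return _quantile_unchecked(
        a, q, axis, out, overwrite_input, method, keepdims, weights)
    return _ureduce(a,
                    func=_quantile_ureduce_func,
    ...<5 lines>...
                    overwrite_input=overwrite_input,
                    method=method)
    r = func(a, **kwargs)
    result = _quantile(arr,
                       quantiles=q,
    ...<2 lines>...
                       out=out,
                       weights=wgt)
    slices_having_nans = np.isnan(arr[-1, ...])
                                  ~~~^^^^^^^^^
IndexError: index -1 is out of bounds for axis 0 with size 0
```

```bash
python3 - <<'E'
from h import *
T=np.array([.5323,-.2408]); q=Q(.3705-np.pi/2)
servo_line([*T,.095],q,rate=.12); sleep(.1); print(current_position(),current_force())
h=servo_line([*T,.053],q,rate=.025,contact_N=4); print(h,current_position(),current_force(),current_torque(),current_clock(),current_finger_gap())
E
```

```text
[ 0.5330957  -0.24122971  0.09594104] [ 0.50808767 -0.31805478 -1.7471542 ]
True [ 0.5322455  -0.24079652  0.05454301] [ 0.31103084 -0.33857433  5.21053401] [-0.01762968  0.15657281  0.00838772] 37.6583 0.062543416162551
```

```bash
python3 - <<'E'
from h import *
T=np.array([.5323,-.2408]); q=Q(.3705-np.pi/2)
p=np.array(current_position()); 
move_gripper(.088); sleep(.1); print(current_force())
servo_line([*T,.125],q,rate=.12); move_gripper(.04)
c=servo_line([*T,.0895],q,rate=.06,contact_N=5); print("touch",c,current_position())
move_gripper(0.0); print("gap",current_finger_gap(),current_position(),current_force())
servo_line([*T,.135],q,rate=.03); print(current_force(),current_finger_gap())
servo_line([*T,.25],q,rate=.12); sleep(.3)
print(current_position(),current_force(),current_finger_gap(),current_clock())
a=.3705;R=np.array([[np.cos(a),np.sin(a)],[-np.sin(a),np.cos(a)]])
c=capture("side");W=cloud(c);save(c,"fin.png")
g=region(W,[.45,-.33,.074],[.61,-.16,.092]);print("lid top",len(g),np.percentile(g[:,2],[10,50,90]),rect(g[:,:2]))
c2=capture("top")
cv2.imwrite("pics/fin2.png",np.hstack([cv2.resize(c["image"],(500,375)),cv2.resize(c2["image"][100:350,200:400],(300,375))]))
E
```

```text
[-0.3597284   0.37577553 -0.29606953]
touch False [ 0.53237726 -0.24086088  0.08940208]
gap 0.013658103230018943 [ 0.53243445 -0.24088277  0.08976268] [-0.99527168 -0.05770147  2.02382918]
[-0.06353898 -0.13119969 -1.63273872] 0.013591409316173069
[ 0.53210875 -0.24067028  0.24946336] [ 0.13423219  0.88854011 -1.58044161] 0.01436569502126266 44.3167
lid top 2845 [0.08213453 0.08456703 0.08606157] (array([ 0.5325, -0.2404], dtype=float32), 0.3762, array([0.0648, 0.1034], dtype=float32))
```

View pics/fin.png

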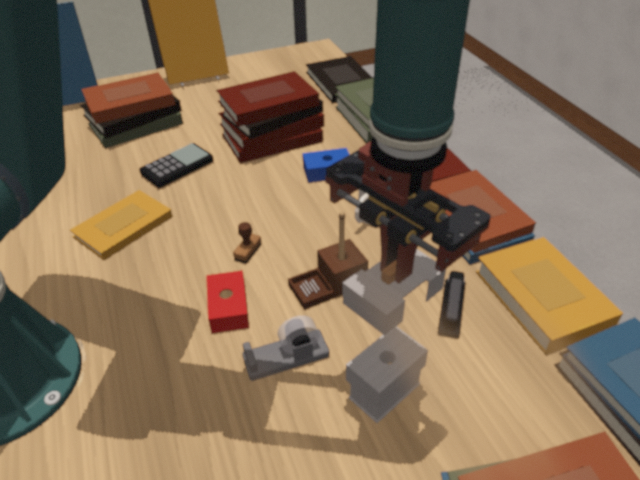

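The picture shows the shaker lid seated on the tin at about (386,372). The cap is held level above it at about (392,287), and the stick is upright in its stand at (342,237).

```bash
python3 -c "
from bench import *
print(current_clock(),abs(current_qvel()).max(),current_finger_gap());close_job()"
```

```text
44.4167 0.003760677413253445 0.0136418466440568
the job is handed in; nothing more can be done
```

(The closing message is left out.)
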